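# Clip the test cassette and hold it at reading height

## Robot

A 6-joint arm with a two-finger parallel gripper is mounted at the origin on the work surface. World frame = base frame: x ahead of the robot, y to its left, z up, the work surface at z = 0. Lengths are in m, angles in degrees, forces in N, time in s.
With the tool pointing down it reaches from about 0.375 to 0.9 m from the base axis. Payload 3.1 kg.
Tool frame: the origin (TCP) lies at the very end of the fingers, on their centre line; the grasp point (between the pads) lies 19 mm behind it (arm.hold_point_z is the z of the grasp point in the tool frame, in m); z points along the fingers, y is the line along which they close (so a half turn about z gives the same grasp; the last joint's range is limited). The gripper opens to 85 mm and grips with 20 to 120 N. Pads are 22 mm wide; open, the fingers measure 114 mm over their backs; the gripper's body (76 mm by 85 mm) begins 54 mm behind the grasp point. The pads swing forward as they close: fully open they stand 13 mm farther back than shut.
Start: joints at [-84.483, 30.224, 82.088, -0, 67.689, -10.227], TCP at [0.17, -0.602, 0.231] pointing down, gripper open.
Joint ranges: [-176.69, 176.69], [-43.24, 126.21], [12.49, 139.97], [-82, 262], [0, 151.66], [-163.58, 163.58]. Speed limits (degrees/s): [159.86, 159.86, 180, 180, 180, 180].

## Interface

Orientations are given as a 3x3 rotation matrix whose columns are the frame's x, y, z axes.
In Python, from cell import arm gives the robot as it stands.
- The arm moves only by the shell command python3 -m pendant 'ROWS' [FORCE]. ROWS is JSON, a list that holds one entry, the list of rows, each a list of 7 numbers: the shift along the tool's x, y, z in mm, then the turn, a rotation vector about the tool's x, y, z in degrees, then the closure, from -1 (fully open) to 1 (shut). In form: [[[dx, dy, dz, ax, ay, az, gripper], ...]]. A call has 1 to 5 rows; each row shifts and turns the commanded pose from where the row before left it, along the tool's axes as they then stand; what a row does not reach is not made up. A row lasts 1/10 s, in which the tool goes at most 50 mm and 8.59 degrees, less where a joint would pass 70% of its speed; a pose out of reach is approached as far as the arm can. A call with a gripper value outside its range is refused whole. The fingers move at their own pace and stop on an object; FORCE is the grip in N (left out, the last holds). Time passes only in rows, so rows that do not move let the fingers close. It gives the time, the measured TCP pose, the force, the opening and the grip force at its end, in the units of the state.
- arm.get_obs(): the state, without advancing time (a new reading comes with each control period).
- arm.grab_frame(name): name is "scene" or "top"; returns (picture, depth): 400x640x3 uint8, blue, green, red; 400x640 float32, m along the optical axis (not along the pixel's ray), 0 where there is no reading.
- arm.camera_info(name): a dict with "fov_y" (degrees; the focal length in pixels is half the picture's height over the tangent of half this angle, whatever the lens; pixels are square), "cx", "cy" (the principal point, pixels), "k1" (the pictures are not rectified: a ray, as slopes to the right and down, at radius r is drawn at 1 + k1 r^2 times it, then the intrinsics apply), "rvec" (rotation vector, rad) and "tvec" (3), from world to camera coordinates, as OpenCV has them. Camera axes: x right, y down, z forward; pixel columns grow to the right and rows downward; lengths in m; the calibration is good to about 2 mm. A picture is of the moment at which its call begins. camera_info takes no time and is no camera call.
- arm.sign_off(): hands the job in; it is judged then, once.
The state is a dict: "clock": time; "joint_positions": joint angles; "qvel": joint speeds; "joint_torque": joint torques, N m; "ee_pos": TCP position; "ee_rot": TCP orientation; "contact_force": force on the tool from outside, world axes, zero at the start; "torque": the same for the moment, N m; "gripper_width": opening from 0.0 (shut) to 1.0 (fully open); "finger_force": force on a finger pad.
Only numpy, scipy, OpenCV 4.12 (cv2) and the standard library are available. Lean on these libraries where they do the work, as an engineer would, in place of code of your own. Each camera call takes 0.05 s, during which the arm holds its last target. There are 200 camera calls.

## Task

Take the rapid-test cassette (the card that is both wide and tall) out of the grey rack and push it upright into the middle of the sprung clip on the reading stand, right down onto the stage, and let go so that the jaw closes on it. Then swing the stand's cam lever by its handle until it points straight up, where the stage is lifted highest, and finish while still holding the handle there, as it springs back if let go. Leave the other cards, the bottle and the jar where they are.

Things in the scene. Friction and masses are not known exactly. Their poses are not given: they have to be found in the camera images.
- cassette_mid (a point): Centre of the rapid-test cassette: loose white card, 8 mm thick (its x), 30 wide (its y), 80 tall (its z), 35 g, with a grey reading window and round well on both faces (either way round will do). It starts upright in any one of the rack's slots, foot 8 mm above the bench, 60 mm standing out. No other card is both 30 mm wide and 80 mm tall.
- cassette: The same cassette, origin at the centre of its foot, axes as above.
- rack: Fixed grey block, 70 (x) by 190 (y) by 28 mm high, origin under its centre; three slots along its y axis at y = -58, 0, +58 mm, each 11 by 35 mm, 20 mm deep. The cards in it have their thickness along its x and their width along its y.
- clip_seat (a point): Where the cassette's foot goes: on top of the lift stage between the jaws; rises with the stage; about 113 mm above the bench when down. Axes are the stand's: cassette thickness along x (across the jaws), width along y. Seated, the cassette's centre is 40 mm above this point. The stage plate is 84 (x) by 116 (y) mm.
- jaw (a joint): Sprung jaw on the seat's -x side (rad): 0 shut, about 0.12 with the cassette in. The fixed jaw's face is at x = +4 mm. Both are about 40 mm wide, with flared lips ending 36 mm above the seat, mouth about 18 mm wide, shut gap 5 mm (17 mm up). Pushing the cassette down into the mouth (about 10 N) spreads the jaw, which then closes on it. Only this jaw gives: aim 1 or 2 mm to its side. Grip the top third.
- stage (a joint): Lift of the stage (m): 0 down, 0.0188 at the cam's highest point.
- lever (a joint): Cam lever angle (rad): 0 at rest, pointing to the stand's -y side, 10 degrees below level; grows as the handle swings up and over towards +y. At 1.745 it points straight up: highest lift. It goes on to 2.345, where the stage has sunk again. A spring turns it back to 0: about 1 N at the handle at rest, 2.5 N straight up.
- handle: The lever's handle: grey round bar, 16 mm in diameter, 56 mm long, parallel to the stand's x axis. Origin at its middle. It turns freely on its pin, so it can be gripped firmly and the fingers need not turn as they swing it.
- lever_grip (a point): Middle of the handle bar, 28 mm from its free (-x) end, 100 mm from the shaft. At rest about 63 mm above the bench, straight up 180 mm.
- lever_shaft (a point): Point on the shaft's axis, 80 mm above the bench, axes the stand's: lever_grip swings about it on a circle of 100 mm radius in the plane of its y and z axes.
- stand: White reading stand, fixed to the bench, base 150 (x) by 130 (y) mm, origin on the bench under the stage's middle; x across the jaws and along the cam shaft, z up. The lever is on its -x side, the handle's middle 90 mm from the stand's middle.
- strip: Bystander: narrow white card in the rack, 16 mm wide, 92 mm tall, 8 mm thick; origin at its foot.
- mailer: Bystander: short white card in the rack, 30 mm wide, 54 mm tall, 8 mm thick; origin at its foot.
- dropper: Bystander: white dropper bottle, 32 mm in diameter, 70 mm tall; origin at its foot.
- jar: Bystander: clear specimen jar with white cap, 52 mm in diameter, 65 mm tall; origin at its foot.
Mind the look-alikes: they are no part of the job. Leave any turquoise look-alike of the cassette alone.

How it is judged:
By the outcome, as a careful person would: the job done as asked, in the order asked, and still so for the second after the job is handed in, while the arm keeps its last pose, push and grip.
It also fails if it takes over 64 s, if anything falls off the work surface, if the arm or the gripper's body presses on something with over 40 N, if the wrist force passes 120 N, or if a joint passes its speed limit or range.

## Working session

There is one attempt and no reset: what is moved stays moved. The work goes in short steps, Python scripts to look and compute and a shell command to move; the robot and the scene stay as the last step left them, time stands still between calls to the robot, and variables do not carry over. Pictures are saved under pics/ and viewed, at most 10 in all, crops included, and the job is handed in when it is done.

```bash
mkdir -p pics
cat > h.py <<'E'
import numpy as np, cv2
from cell import arm
def cam(n):
    i=arm.camera_info(n); f=200/np.tan(np.radians(i['fov_y'])/2)
    R=cv2.Rodrigues(np.array(i['rvec'],float))[0]; t=np.array(i['tvec'],float).ravel()
    return f,i['cx'],i['cy'],i['k1'],R,t
def slopes(n,uv):
    f,cx,cy,k,R,t=cam(n); d=(np.atleast_2d(uv).astype(float)-[cx,cy])/f; s=d.copy()
    for _ in range(20): s=d/(1+k*(s**2).sum(1,keepdims=True))
    return s
def onplane(n,uv,z):
    f,cx,cy,k,R,t=cam(n); s=slopes(n,uv); d=np.c_[s,np.ones(len(s))]@R; c=-R.T@t
    return c+d*((z-c[2])/d[:,2])[:,None]
def cloud(n,dep):
    f,cx,cy,k,R,t=cam(n); v,u=np.mgrid[:400,:640]; s=slopes(n,np.c_[u.ravel(),v.ravel()])
    p=np.c_[s,np.ones(len(s))]*dep.ravel()[:,None]
    return ((p-t)@R).reshape(400,640,3)
def project(n,P):
    f,cx,cy,k,R,t=cam(n); q=np.atleast_2d(P)@R.T+t; s=q[:,:2]/q[:,2:]
    return s*(1+k*(s**2).sum(1,keepdims=True))*f+[cx,cy]
E
python3 - <<'E'
from h import *
for n in ("scene","top"):
    p,d=arm.grab_frame(n); cv2.imwrite(f"pics/{n}0.png",p); np.save(f"{n}0.npy",d)
    f,cx,cy,k,R,t=cam(n); print(n,f,k,-R.T@t,R[2])
o=arm.get_obs();print(o); print(arm.hold_point_z)
E
```

```text
scene 467.7194327589313 -0.022714413604115757 [ 1.16901234 -0.50254291  0.65765625] [-0.61994873  0.54396753 -0.56547581]
top 401.4273540004006 -0.019454372731057133 [0.42265232 0.03380616 1.00417922] [ 0.16593115  0.01530099 -0.98601863]
{'clock': 0.1, 'joint_positions': array([-8.44825142e+01,  3.02732362e+01,  8.21487885e+01, -1.94921147e-04,
        6.76878829e+01, -1.02288534e+01]), 'qvel': array([-0.0534483 , -0.21468066, -0.2394425 ,  0.12520406,  0.05609447,
       -0.0409482 ]), 'joint_torque': array([-4.31869785e-04, -4.43305349e+01, -1.78586072e+01, -1.77390170e-04,
        3.87508524e-03, -1.36182598e-05]), 'ee_pos': array([ 0.16956123, -0.60090333,  0.2304372 ]), 'ee_rot': array([[ 9.62472258e-01,  2.71380024e-01, -1.87571371e-04],
       [ 2.71379879e-01, -9.62470424e-01,  1.90905803e-03],
       [ 3.37548317e-04, -1.88831849e-03, -9.99998160e-01]]), 'contact_force': array([-0.18420496, -0.54533024, -0.42721421]), 'torque': array([ 0.00395397,  0.04156188, -0.00736598]), 'finger_force': 0.0, 'gripper_width': 0.9978353348926134}
-0.0187
```

View pics/scene0.png

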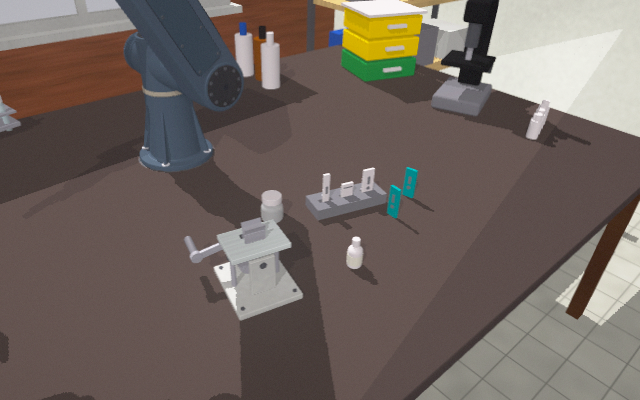

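View pics/top0.png

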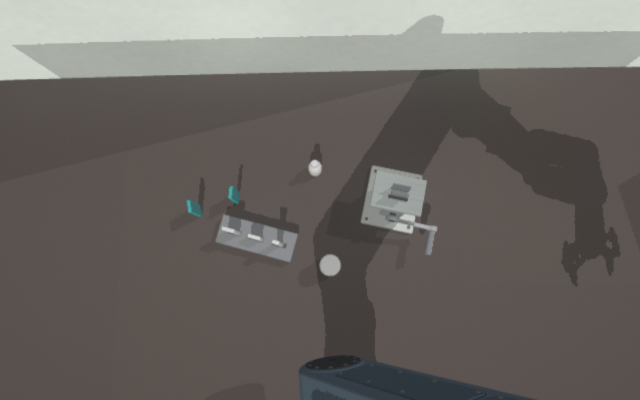

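The scene view shows three white cards in the rack: (326,187) is tall and narrow (strip), (347,189) is short (mailer), and (368,180) is wide and tall, so it fits the cassette. The turquoise look-alikes at (394,201) and (410,182) stay put. In the top view the rack is at about (257,238), the stand at (395,200), the handle at (430,240), the jar at (330,265) and the bottle at (315,168). I'll confirm the cassette in a crop and measure.

Run:
```python
from h import *
p=cv2.imread("pics/scene0.png"); cv2.imwrite("pics/crop1.png",cv2.resize(p[155:225,300:425],None,fx=6,fy=6,interpolation=cv2.INTER_CUBIC))
q=cv2.imread("pics/top0.png"); cv2.imwrite("pics/crop2.png",cv2.resize(q[155:280,340:450],None,fx=4.7,fy=4.7,interpolation=cv2.INTER_CUBIC))
T=cloud("top",np.load("top0.npy")); S=cloud("scene",np.load("scene0.npy"))
A=np.r_[T[200:290,180:320].reshape(-1,3)]
# rack
hh=A[(A[:,2]>.022)&(A[:,2]<.033)]; r=cv2.minAreaRect((hh[:,:2]*1000).astype(np.float32)); print("rack",r)
for nm,C,(a,b,c,d) in(("top",T,(200,290,180,320)),("scene",S,(160,225,300,390))):
    X=C[a:b,c:d]; m=((X[...,2]>.042)&(X[...,2]<.13)).astype(np.uint8)
    n,l,st,ce=cv2.connectedComponentsWithStats(m)
    for i in range(1,n):
        if st[i,4]>8:
            P=X[l==i]; print(nm,ce[i]+[c,a],st[i,4],P.mean(0).round(4),P.min(0).round(4),P.max(0).round(4),cv2.minAreaRect((P[:,:2]*1000).astype(np.float32)))
X=T[150:280,340:450]; Z=X[...,2]
for lo,hi in((.105,.117),(.117,.17),(.05,.09),(.006,.02)):
    P=X[(Z>lo)&(Z<hi)]; print("stand",lo,hi,len(P),np.median(P,0).round(4),cv2.minAreaRect((P[:,:2]*1000).astype(np.float32)))
```

```text
rack ((522.406494140625, 198.55360412597656), (334.5338134765625, 111.21566772460938), 74.28370666503906)
top [190.99019608 206.25490196] 102 [0.5748 0.3524 0.0668] [0.5607 0.3481 0.0429] [0.5904 0.3617 0.0833] ((575.3633422851562, 353.9384765625), (29.250871658325195, 8.770538330078125), 13.826830863952637)
top [229.359375 229.5625  ] 64 [0.5164 0.2558 0.0804] [0.5104 0.244  0.0471] [0.5247 0.2734 0.0902] ((517.3881225585938, 258.53900146484375), (29.744346618652344, 8.04609203338623), 74.99695587158203)
top [254.33333333 236.4375    ] 48 [0.5015 0.2013 0.0592] [0.4952 0.188  0.0436] [0.5074 0.2163 0.0645] ((501.82275390625, 202.44488525390625), (28.784770965576172, 8.259510040283203), 75.07520294189453)
top [276.38461538 241.94871795] 39 [0.4857 0.1453 0.0895] [0.481  0.1389 0.0495] [0.4919 0.1543 0.1026] ((486.2762756347656, 146.87147521972656), (15.451371192932129, 8.175416946411133), 74.91507720947266)
scene [367.21126761 177.23943662] 213 [0.5179 0.2569 0.0675] [0.5062 0.2429 0.0421] [0.5249 0.2751 0.091 ] ((517.4578247070312, 258.5791015625), (33.35125732421875, 13.78926277160
[... 524 characters left out ...]
0629] ((591.7582397460938, 255.5762939453125), (1.8205727338790894, 6.456605911254883), 59.06478500366211)
stand 0.105 0.117 1634 [ 0.5894 -0.1291  0.1122] ((591.91943359375, -132.4851837158203), (116.96785736083984, 84.69673919677734), 77.1180419921875)
stand 0.117 0.17 272 [ 0.5898 -0.1316  0.1344] ((585.5476684570312, -129.8375701904297), (43.65461349487305, 39.58613586425781), 79.6590576171875)
stand 0.05 0.09 448 [ 0.5187 -0.1976  0.0714] ((507.6900329589844, -153.75192260742188), (138.62118530273438, 67.00505065917969), 70.36859893798828)
stand 0.006 0.02 1094 [ 0.5574 -0.1005  0.0131] ((596.7908935546875, -132.8297882080078), (130.08270263671875, 150.9139404296875), 77.84903717041016)
```

View pics/crop1.png

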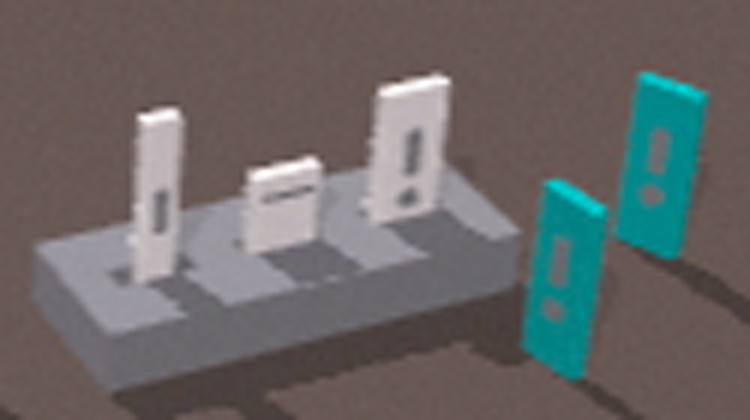

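View pics/crop2.png

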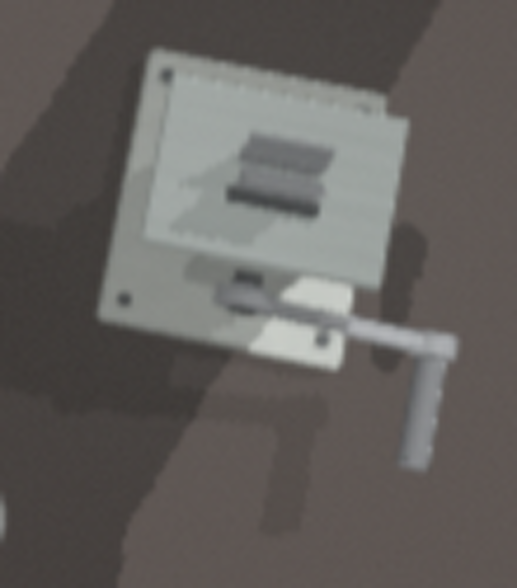

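The crop confirms it: the white card at scene (368,180) is wide and tall with a window and a well, with its foot in the rack's far slot. It stands at (0.517, 0.2585), with its thickness axis at -15°. Next I'll move over it and refine the stand.

```bash
R='python3 -m pendant'
$R '[[[0,0,0,0,0,-8.5,0],[0,0,0,0,0,-8.5,0],[0,0,0,0,0,-8.5,0],[0,0,0,0,0,-8.5,0],[0,0,0,0,0,-8.5,0]]]' 40 >/dev/null
$R '[[[0,0,0,0,0,-8.5,0],[0,0,0,0,0,-8.25,0],[40,20,0,0,0,0,0],[46,20,0,0,0,0,0],[46,20,0,0,0,0,0]]]' >/dev/null
$R '[[[46,20,0,0,0,0,0],[46,20,0,0,0,0,0],[46,1,0,0,0,0,0],[46,1,0,0,0,0,0],[46,1,0,0,0,0,0]]]'
$R '[[[46,1,0,0,0,0,0],[46,1,0,0,0,0,0],[46,1,0,0,0,0,0],[46,1,0,0,0,0,0],[46,1,0,0,0,0,0]]]' >/dev/null
$R '[[[46,1,0,0,0,0,0],[46,1,0,0,0,0,0],[46,1,0,0,0,0,0],[46,1,0,0,0,0,0],[46,1,0,0,0,0,0]]]'
python3 - <<'E'
from h import *
T=cloud("top",np.load("top0.npy")); S=cloud("scene",np.load("scene0.npy"))
o=arm.get_obs(); R=o['ee_rot']; tgt=np.array([.5174,.2585,.13]); print(o['ee_pos'],R.round(3).tolist(),"delta tool mm",(R.T@(tgt-o['ee_pos'])*1000).round(1))
# stand frame from the stage plate edges
sub=T[150:280,340:450].reshape(-1,3); st=sub[(sub[:,2]>.108)&(sub[:,2]<.117)]
for lab,C in(("top",T[150:280,340:450]),("scene",S[205:320,180:310])):
    X=C.reshape(-1,3); m=(X[:,2]>.109)&(X[:,2]<.116); c,sz,a=cv2.minAreaRect((X[m][:,:2]*1000).astype(np.float32)); print(lab,"stage",c,sz,a)
    th=np.radians(-12.4); ex=np.array([np.cos(th),np.sin(th)]); ey=np.array([-ex[1],ex[0]]); c0=np.array([.592,-.1325])
    q=np.c_[(X[:,:2]-c0)@ex,(X[:,:2]-c0)@ey,X[:,2]]*1000
    m=(abs(q[:,0])<80)&(abs(q[:,1])<80)&(q[:,2]>108)&(q[:,2]<116); print(' plate x',np.percentile(q[m][:,0],[1,99]),'y',np.percentile(q[m][:,1],[1,99]))
    for lo in range(118,152,4):
        k=q[(abs(q[:,0])<40)&(abs(q[:,1])<40)&(q[:,2]>=lo)&(q[:,2]<lo+4)]
        if len(k): print(' z',lo,len(k),'x',np.percentile(k[:,0],[2,50,98]).round(1),'y',np.percentile(k[:,1],[2,98]).round(1))
    m=(q[:,0]<-58)&(q[:,0]>-130)&(q[:,1]<-85)&(q[:,2]>40)&(q[:,2]<90); k=q[m]; print(' handle',len(k),k.min(0).round(1),k.max(0).round(1),np.median(k,0).round(1), 'dir',np.polyfit(k[:,0],k[:,1],1))
E
```

```text
clock: 1.6
ee_pos: [0.3626, -0.2769, 0.231]
ee_rot: [[0.259, 0.966, -0.0], [0.966, -0.259, 0.001], [0.001, -0.0, -1.0]]
contact_force: [0.8, 0.2, 0.7]
gripper_width: 0.501
finger_force: 0.0
clock: 2.6
ee_pos: [0.4911, 0.1647, 0.2311]
ee_rot: [[0.259, 0.966, -0.0], [0.966, -0.259, -0.0], [-0.0, -0.0, -1.0]]
contact_force: [0.5, -0.4, -0.3]
gripper_width: 0.5
finger_force: 0.0
[0.49112437 0.16470647 0.23108104] [[0.259, 0.966, -0.0], [0.966, -0.259, -0.0], [-0.0, -0.0, -1.0]] delta tool mm [ 97.4   1.2 101.1]
top stage (591.99462890625, -132.09715270996094) (116.18895721435547, 84.69041442871094) 77.15242004394531
 plate x [-41.70869316  41.19022612] y [-56.48421503  57.54283084]
 z 118 60 x [-15.7 -11.5   4.5] y [-20.4  21.8]
 z 122 22 x [-12.5  -7.6   6.5] y [-16.9  19.7]
 z 126 15 x [-7.8  4.2  4.9] y [-18.3  19.8]
 z 130 19 x [-4.2  4.1  5.2] y [-18.9  18.7]
 z 134 32 x [-4.6  5.6  7.3] y [-17.4  18.4]
 z 138 27 x [-6.5  7.3  9.7] y [-18.6  19.1]
 z 142 37 x [-8.1  9.4 12.7] y [-18.8  19. ]
 z 146 42 x [-12.   -9.4  11.7] y [-17.9  18.7]
 z 150 1 x [-10.4 -10.4 -10.4] y [5.7 5.7]
 handle 190 [-119.  -107.7   60.6] [-58.1 -86.   75.6] [-87.2 -96.2  67.8] dir [ 3.04828477e-03 -9.62809570e+01]
scene stage (591.288818359375, -130.6038360595703) (116.55179595947266, 87.40983581542969) 76.22221374511719
 plate x [-41.60453668  41.44644602] y [-55.69146584  57.69857664]
 z 118 43 x [-16.   8.  10.] y [-19.2  21.1]
 z 122 43 x [-11.9   7.9  10.1] y [-17.8  19.9]
 z 126 39 x [ 3.2  8.  10.5] y [-16.8  21.1]
 z 130 35 x [-5.1  8.1 10.8] y [-17.4  20.3]
 z 134 62 x [-8.6  6.6  9.7] y [-17.   21.1]
 z 138 65 x [-9.5 -5.8  9.4] y [-16.9  20.3]
 z 142 76 x [-11.6  -7.   10.9] y [-16.6  21.3]
 z 146 90 x [-13.8  -8.1  11.5] y [-15.9  20.4]
 z 150 13 x [-12.3  -9.8  12.1] y [-15.1  20.2]
 handle 157 [-120.6 -107.7   61.4] [-58.1 -86.6  76.3] [-88.7 -97.3  70.2] dir [-3.22387700e-02 -1.00005383e+02]
```

The jaws sit at about x 0, y +1 mm around (0.592, -0.1325), and the handle is at x -118..-60, y about -97, z about 64, all as expected. Now the grasp.

```bash
R='python3 -m pendant'
$R '[[[45,0.6,10,0,0,0,0],[45,0.6,30,0,0,0,0],[7.4,0,40,0,0,0,0],[0,0,30,0,0,0,0],[0,0,25,0,0,0,0]]]' >/dev/null
$R '[[[0,0,20,0,0,0,0],[0,0,15,0,0,0,0],[0,0,8,0,0,0,0],[0,0,0,0,0,0,0],[0,0,0,0,0,0,0]]]' 
$R '[[[0,0,0,0,0,0,1],[0,0,0,0,0,0,1],[0,0,0,0,0,0,1],[0,0,0,0,0,0,1],[0,0,0,0,0,0,1]]]' 60
$R '[[[0,0,0,0,0,0,1],[0,0,0,0,0,0,1],[0,0,0,0,0,0,1],[0,0,0,0,0,0,1],[0,0,0,0,0,0,1]]]' 60
python3 - <<'E'
from h import *
p,d=arm.grab_frame("scene"); cv2.imwrite("pics/g.png",cv2.resize(p[90:230,270:430],None,fx=4,fy=4))
E
```

```text
clock: 3.6
ee_pos: [0.517, 0.2533, 0.0559]
ee_rot: [[0.259, 0.966, 0.001], [0.966, -0.259, 0.0], [0.0, 0.0, -1.0]]
contact_force: [0.5, 0.5, 0.5]
gripper_width: 0.495
finger_force: 0.0
clock: 4.1
ee_pos: [0.5168, 0.2534, 0.0564]
ee_rot: [[0.259, 0.966, 0.001], [0.966, -0.259, 0.0], [0.001, 0.001, -1.0]]
contact_force: [-1.2, 0.6, 6.1]
gripper_width: 0.084
finger_force: 59.4
clock: 4.6
ee_pos: [0.5168, 0.2534, 0.0564]
ee_rot: [[0.259, 0.966, 0.001], [0.966, -0.259, 0.0], [0.001, 0.001, -1.0]]
contact_force: [-2.1, 0.6, 6.6]
gripper_width: 0.082
finger_force: 59.4
```

View pics/g.png

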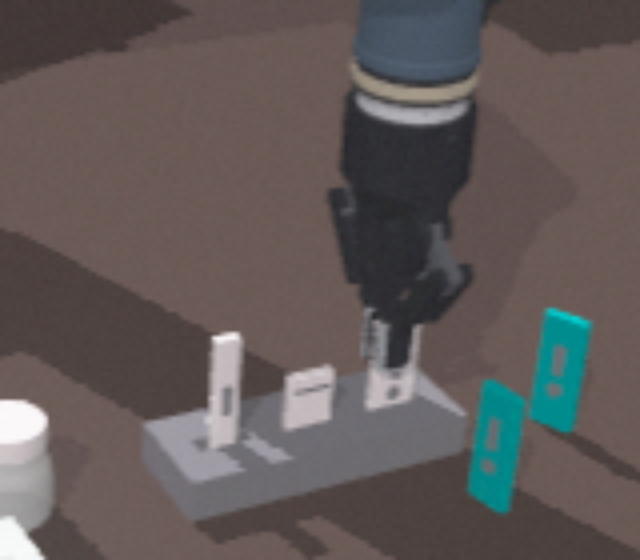

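The cassette is gripped between the pads on the top third, 5 mm off-centre along its width. Lift it and carry it above the clip.

```bash
R='python3 -m pendant'
$R '[[[0,0,-8,0,0,0,1],[0,0,-16,0,0,0,1],[0,0,-30,0,0,0,1],[0,0,-40,0,0,0,1],[0,0,-40,0,0,0,1]]]' 60
$R '[[[0,0,-35,0,0,-1,1],[0,0,-25,0,0,-1.6,1],[-15,7,-6,0,0,0,1],[-30,14,0,0,0,0,1],[-40,17,0,0,0,0,1]]]' >/dev/null
$R '[[[-40,17,0,0,0,0,1],[-40,17,0,0,0,0,1],[-40,17,0,0,0,0,1],[-40,17,0,0,0,0,1],[-40,17,0,0,0,0,1]]]' >/dev/null
$R '[[[-40,17,0,0,0,0,1],[-25,10,0,0,0,0,1],[-15,5,0,0,0,0,1],[0,0,0,0,0,0,1],[0,0,0,0,0,0,1]]]'
cat > m.py <<'E'
from h import *
import sys
o=arm.get_obs(); R=o['ee_rot']; p0=o['ee_pos']
p,d=arm.grab_frame("scene"); X=cloud("scene",d); q=(X-p0)@R*1000
hsv=cv2.cvtColor(p,cv2.COLOR_BGR2HSV)
# card body below the fingers, tool frame
m=(abs(q[...,0])<35)&(abs(q[...,1])<14)&(q[...,2]>6)&(q[...,2]<float(sys.argv[2]))&(d>0)
k=q[m]; print(len(k),'x',np.percentile(k[:,0],[3,50,97]),'y',np.percentile(k[:,1],[3,50,97]),'z',np.percentile(k[:,2],[3,97]))
print(p0,R.round(3).tolist())
tgt=np.array([.5896,-.1362,p0[2]]); print('delta',(R.T@(tgt-p0)*1000).round(1))
c=project("scene",p0)[0].astype(int); cv2.imwrite("pics/"+sys.argv[1],cv2.resize(p[max(c[1]-75,0):c[1]+85,c[0]-80:c[0]+80],None,fx=3.7,fy=3.7,interpolation=cv2.INTER_CUBIC))
E
python3 m.py a.png 60
```

```text
clock: 5.15
ee_pos: [0.5162, 0.2529, 0.1907]
ee_rot: [[0.259, 0.966, -0.001], [0.966, -0.259, -0.001], [-0.001, -0.001, -1.0]]
contact_force: [0.4, -0.1, 0.0]
gripper_width: 0.086
finger_force: 58.6
clock: 6.65
ee_pos: [0.5887, -0.1359, 0.2547]
ee_rot: [[0.215, 0.977, -0.002], [0.977, -0.215, 0.002], [0.001, -0.002, -1.0]]
contact_force: [0.6, -0.2, 0.1]
gripper_width: 0.081
finger_force: 58.6
344 x [-7.55690003  6.03593947 20.95250956] y [-0.92001823  3.04418971  5.04484929] z [ 7.41165804 45.44713071]
[ 0.58865048 -0.13590347  0.25472493] [[0.215, 0.977, -0.002], [0.977, -0.215, 0.002], [0.001, -0.002, -1.0]]
delta [-0.1  1.  -0. ]
```

View pics/a.png

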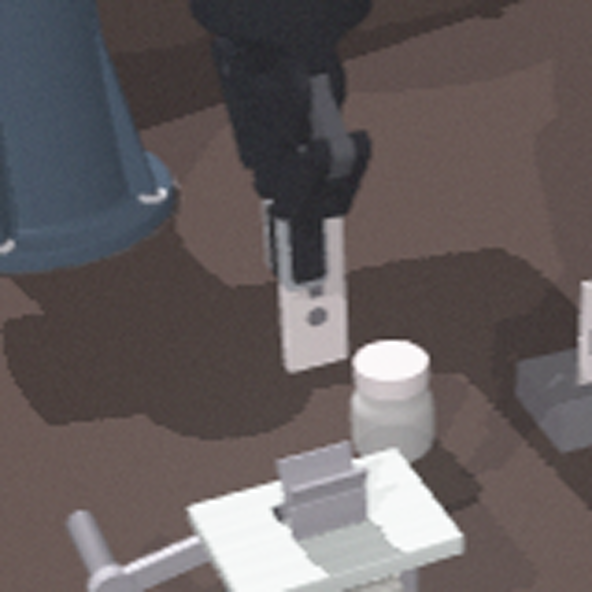

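The card hangs straight, its foot 48 mm below the TCP and its centre about 5–6 mm along tool x. The clip is right below it. I'll go down slowly and watch the force.

```bash
R='python3 -m pendant'
$R '[[[-0.7,0.6,10,0,0,0,1],[0,0,20,0,0,0,1],[0,0,16,0,0,0,1],[0,0,4,0,0,0,1],[0,0,0,0,0,0,1]]]' 60
$R '[[[0,0,2,0,0,0,1],[0,0,2,0,0,0,1],[0,0,2,0,0,0,1],[0,0,2,0,0,0,1],[0,0,2,0,0,0,1]]]'
$R '[[[0,0,2,0,0,0,1],[0,0,2,0,0,0,1],[0,0,2,0,0,0,1],[0,0,1,0,0,0,1],[0,0,1,0,0,0,1]]]'
python3 m.py b.png 60
```

```text
clock: 7.2
ee_pos: [0.5895, -0.1361, 0.2046]
ee_rot: [[0.213, 0.977, -0.002], [0.977, -0.213, 0.001], [0.001, -0.002, -1.0]]
contact_force: [0.5, -0.4, -0.4]
gripper_width: 0.085
finger_force: 58.6
clock: 7.7
ee_pos: [0.5901, -0.1375, 0.1956]
ee_rot: [[0.215, 0.977, 0.0], [0.977, -0.215, -0.0], [-0.0, 0.0, -1.0]]
contact_force: [0.1, -0.4, -0.3]
gripper_width: 0.085
finger_force: 58.6
clock: 8.2
ee_pos: [0.5901, -0.1374, 0.1875]
ee_rot: [[0.215, 0.977, -0.0], [0.977, -0.215, 0.0], [0.0, -0.0, -1.0]]
contact_force: [0.5, -0.3, 0.7]
gripper_width: 0.082
finger_force: 58.6
516 x [-11.05906619   5.1460676   23.85549172] y [-7.26266719  3.88195621 11.86764506] z [ 7.59712092 57.95159833]
[ 0.5900525  -0.13738189  0.1874556 ] [[0.215, 0.977, -0.0], [0.977, -0.215, 0.0], [0.0, -0.0, -1.0]]
delta [ 1.1 -0.7  0. ]
```

View pics/b.png

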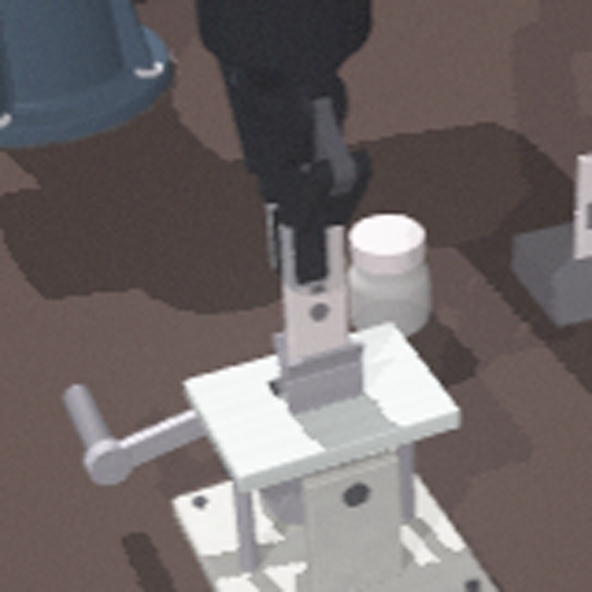

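The foot is inside the mouth. The card spans px 287–348 against the jaw's 277–365, so it sits about 1.5 mm to the left. I'll correct that and push down.

```bash
R='python3 -m pendant'
$R '[[[1.5,-0.7,1,0,0,0,1],[0,0,2,0,0,0,1],[0,0,2,0,0,0,1],[0,0,2,0,0,0,1],[0,0,2,0,0,0,1]]]' 80
$R '[[[0,0,2,0,0,0,1],[0,0,2,0,0,0,1],[0,0,2,0,0,0,1],[0,0,2,0,0,0,1],[0,0,0,0,0,0,1]]]'
$R '[[[0,0,2,0,0,0,1],[0,0,2,0,0,0,1],[0,0,2,0,0,0,1],[0,0,1,0,0,0,1],[0,0,0,0,0,0,1]]]'
```

```text
clock: 8.75
ee_pos: [0.5909, -0.1362, 0.1818]
ee_rot: [[0.215, 0.977, 0.003], [0.977, -0.215, -0.001], [-0.001, 0.004, -1.0]]
contact_force: [-4.4, 1.6, 24.5]
gripper_width: 0.078
finger_force: 85.9
clock: 9.25
ee_pos: [0.5903, -0.136, 0.1703]
ee_rot: [[0.215, 0.977, 0.001], [0.977, -0.215, -0.0], [-0.0, 0.001, -1.0]]
contact_force: [1.1, 1.1, 2.7]
gripper_width: 0.077
finger_force: 82.5
clock: 9.75
ee_pos: [0.59, -0.1359, 0.1632]
ee_rot: [[0.215, 0.977, 0.001], [0.977, -0.215, -0.0], [-0.0, 0.001, -1.0]]
contact_force: [3.8, -0.7, 0.1]
gripper_width: 0.077
finger_force: 82.2
```

```bash
R='python3 -m pendant'
$R '[[[0,0,1,0,0,0,1],[0,0,1,0,0,0,1],[0,0,0,0,0,0,1],[0,0,0,0,0,0,1]]]'
$R '[[[0,0,1,0,0,0,1],[0,0,0,0,0,0,1],[0,0,0,0,0,0,1]]]'; python3 m.py c.png 60
```

```text
clock: 10.15
ee_pos: [0.59, -0.1359, 0.1616]
ee_rot: [[0.215, 0.977, 0.001], [0.977, -0.215, -0.0], [-0.0, 0.001, -1.0]]
contact_force: [4.0, -0.6, 1.0]
gripper_width: 0.078
finger_force: 82.3
clock: 10.45
ee_pos: [0.5901, -0.136, 0.1616]
ee_rot: [[0.215, 0.977, 0.001], [0.977, -0.215, -0.001], [-0.0, 0.001, -1.0]]
contact_force: [2.7, -0.6, 6.5]
gripper_width: 0.078
finger_force: 83.3
645 x [-31.44495355  -1.41305409  29.37888557] y [-12.03733376   8.29067554  12.83102633] z [ 8.48262181 48.63415866]
[ 0.59007092 -0.13595444  0.16157342] [[0.215, 0.977, 0.001], [0.977, -0.215, -0.001], [-0.0, 0.001, -1.0]]
delta [-0.3 -0.4 -0. ]
```

View pics/c.png

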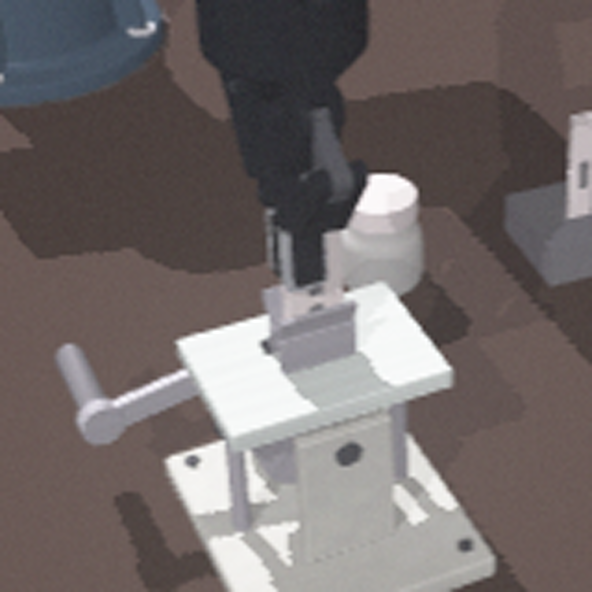

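Contact came at TCP z 0.1616, just where the seated foot should be. The card is between the jaws and level with them. I'll press once more, release, rise and check.

```bash
R='python3 -m pendant'
$R '[[[0,0,1,0,0,0,1],[0,0,0.7,0,0,0,1],[0,0,0,0,0,0,1]]]'
$R '[[[0,0,-1.5,0,0,0,1],[0,0,0,0,0,0,0.2],[0,0,0,0,0,0,0.2],[0,0,0,0,0,0,0.2],[0,0,0,0,0,0,0.2]]]'
$R '[[[0,0,-5,0,0,0,0.2],[0,0,-15,0,0,0,0.2],[0,0,-30,0,0,0,0.2],[0,0,-25,0,0,0,0],[0,0,-5,0,0,8.5,0]]]'
$R '[[[0,0,0,0,0,8.5,0],[0,0,0,0,0,8.5,0],[0,0,0,0,0,8.5,0],[0,0,0,0,0,8.5,0],[0,0,0,0,0,8.5,0]]]' >/dev/null
$R '[[[0,0,0,0,0,8.5,0],[0,0,0,0,0,8.5,0],[0,0,0,0,0,8.5,0],[0,0,0,0,0,8.5,0],[0,0,0,0,0,5,0]]]' >/dev/null
$R '[[[-25,25,0,0,0,0,0],[-25,25,0,0,0,0,0],[-25,25,0,0,0,0,0],[-20,20,0,0,0,0,0],[0,0,0,0,0,0,0]]]'
cat > n.py <<'E'
from h import *
import sys
o=arm.get_obs(); R=o['ee_rot']; p0=o['ee_pos']
p,d=arm.grab_frame("scene"); X=cloud("scene",d); pt,dt=arm.grab_frame("top"); Y=cloud("top",dt)
ex=np.array([.9767,-.2147]); ey=np.array([.2147,.9767]); c0=np.array([.592,-.1325])
for l,C in(("scene",X),("top",Y)):
    C=C.reshape(-1,3); q=np.c_[(C[:,:2]-c0)@ex,(C[:,:2]-c0)@ey,C[:,2]]*1000
    for a,b in((155,175),(175,188),(188,225)):
        k=q[(abs(q[:,0])<25)&(abs(q[:,1])<30)&(q[:,2]>a)&(q[:,2]<b)]
        if len(k): print(l,a,len(k),'x',np.percentile(k[:,0],[3,50,97]).round(1),'y',np.percentile(k[:,1],[3,97]).round(1),'zmax',np.percentile(k[:,2],98).round(1))
    k=q[(abs(q[:,0])<45)&(abs(q[:,1])<60)&(q[:,2]>106)&(q[:,2]<140)&((abs(q[:,0])>30))]; print(' stage z',np.median(k[:,2]))
    k=q[(q[:,0]<-64)&(q[:,0]>-115)&(q[:,1]<-85)&(q[:,1]>-110)&(q[:,2]>40)&(q[:,2]<90)]
    if len(k): print(' handle',len(k),np.percentile(k,[2,98],axis=0).round(1).tolist())
tgt=np.r_[c0-.098*ex-.097*ey,.044]
print(p0,R.round(3).tolist(),'delta to handle',(R.T@(tgt-p0)*1000).round(1))
cv2.imwrite("pics/"+sys.argv[1],cv2.resize(p[150:310,170:330],None,fx=3.7,fy=3.7,interpolation=cv2.INTER_CUBIC))
E
python3 n.py d.png
```

```text
clock: 10.8
ee_pos: [0.5902, -0.136, 0.1614]
ee_rot: [[0.215, 0.977, 0.002], [0.977, -0.215, -0.001], [-0.0, 0.002, -1.0]]
contact_force: [-0.0, -0.2, 13.6]
gripper_width: 0.078
finger_force: 84.6
clock: 11.3
ee_pos: [0.5886, -0.1353, 0.1594]
ee_rot: [[0.215, 0.977, -0.003], [0.977, -0.215, 0.001], [0.0, -0.003, -1.0]]
contact_force: [-0.0, 0.1, 0.5]
gripper_width: 0.398
finger_force: 0.0
clock: 11.8
ee_pos: [0.5915, -0.1365, 0.2441]
ee_rot: [[0.36, 0.933, 0.006], [0.933, -0.36, -0.003], [-0.0, 0.006, -1.0]]
contact_force: [-0.1, -0.5, -0.2]
gripper_width: 0.503
finger_force: 0.0
clock: 13.3
ee_pos: [0.4738, -0.2092, 0.2406]
ee_rot: [[0.976, -0.218, -0.002], [-0.218, -0.976, 0.0], [-0.002, 0.0, -1.0]]
contact_force: [-0.1, -0.1, -0.6]
gripper_width: 0.503
finger_force: 0.0
scene 155 149 x [-1.3  2.3  4.7] y [-10.9  17.2] zmax 174.7
scene 175 107 x [-0.9  2.5  5.3] y [-11.   18.3] zmax 187.9
scene 188 84 x [-4.5  1.5  3.8] y [-9.9 16.9] zmax 195.4
 stage z 113.55989594834793
 handle 124 [[-112.5, -103.3, 63.6], [-69.3, -88.8, 72.6]]
top 155 34 x [-4.6 -4.   0. ] y [-11.   16.6] zmax 174.3
top 175 22 x [-4.4 -3.7 -0.1] y [-10.   16.9] zmax 187.7
top 188 60 x [-4.3 -0.7  3.2] y [-12.1  16.4] zmax 194.9
 stage z 112.11654360204396
 handle 134 [[-114.0, -104.6, 62.1], [-66.2, -90.1, 72.1]]
[ 0.47375589 -0.20919168  0.24056818] [[0.976, -0.218, -0.002], [-0.218, -0.976, 0.0], [-0.002, 0.0, -1.0]] delta to handle [  1.5  -3.3 196.6]
```

View pics/d.png

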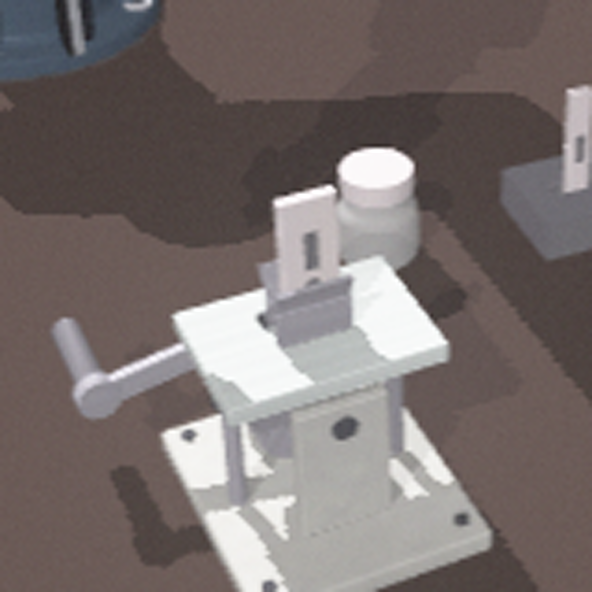

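The card stands upright in the clip, with its top at about 194 mm (so it is seated) and its centre about 1–2 mm from the jaws' middle. The handle's middle is at y -97, z about 63. Now grip it.

```bash
R='python3 -m pendant'
$R '[[[1.5,-1.7,20,0,0,0,0],[0,-1.6,40,0,0,0,0],[0,0,40,0,0,0,0],[0,0,35,0,0,0,0],[0,0,30,0,0,0,0]]]' >/dev/null
$R '[[[0,0,20,0,0,0,0],[0,0,8,0,0,0,0],[0,0,2,0,0,0,0],[0,0,0,0,0,0,0]]]'
$R '[[[0,0,0,0,0,0,1],[0,0,0,0,0,0,1],[0,0,0,0,0,0,1],[0,0,0,0,0,0,1],[0,0,0,0,0,0,1]]]' 60
$R '[[[0,0,0,0,0,0,1],[0,0,0,0,0,0,1]]]'
```

```text
clock: 14.3
ee_pos: [0.4796, -0.2053, 0.0458]
ee_rot: [[0.977, -0.214, 0.001], [-0.214, -0.977, -0.001], [0.001, 0.0, -1.0]]
contact_force: [-0.6, 0.2, 0.8]
gripper_width: 0.5
finger_force: 0.0
clock: 14.8
ee_pos: [0.4793, -0.2066, 0.0463]
ee_rot: [[0.977, -0.215, 0.002], [-0.215, -0.977, -0.002], [0.002, 0.002, -1.0]]
contact_force: [-2.6, -5.2, 3.9]
gripper_width: 0.164
finger_force: 58.6
clock: 15.0
ee_pos: [0.4793, -0.2066, 0.0463]
ee_rot: [[0.977, -0.215, 0.002], [-0.215, -0.977, -0.002], [0.002, 0.002, -1.0]]
contact_force: [-3.0, -4.7, 4.8]
gripper_width: 0.161
finger_force: 58.6
```

The opening reads about 14 mm, with the same offset as on the card, so the bar is held. Swing it.

```bash
R='python3 -m pendant'
$R '[[[0,1.1,-8.7,0,0,0,1],[0,0.4,-8.7,0,0,0,1],[0,-0.4,-8.7,0,0,0,1],[0,-1.1,-8.7,0,0,0,1],[0,-1.9,-8.5,0,0,0,1]]]' 60
$R '[[[0,-2.6,-8.3,0,0,0,1],[0,-3.4,-8.1,0,0,0,1],[0,-4,-7.7,0,0,0,1],[0,-4.7,-7.4,0,0,0,1],[0,-5.3,-6.9,0,0,0,1]]]'
$R '[[[0,-5.9,-6.4,0,0,0,1],[0,-6.4,-5.9,0,0,0,1],[0,-6.9,-5.3,0,0,0,1],[0,-7.4,-4.7,0,0,0,1],[0,-7.7,-4,0,0,0,1]]]'
python3 - <<'E'
from h import *
o=arm.get_obs(); p0=o['ee_pos']; ex=np.array([.9767,-.2147]); ey=np.array([.2147,.9767]); c0=np.array([.592,-.1325])
g=p0-o['ee_rot'][:,2]*.0187; print('grip in stand',((g[:2]-c0)@ex*1000).round(1),((g[:2]-c0)@ey*1000).round(1),g[2]*1000-80)
E
```

```text
clock: 15.5
ee_pos: [0.4796, -0.2051, 0.0893]
ee_rot: [[0.977, -0.215, 0.001], [-0.215, -0.977, -0.003], [0.002, 0.002, -1.0]]
contact_force: [-2.7, -6.0, -0.8]
gripper_width: 0.163
finger_force: 58.7
clock: 16.0
ee_pos: [0.484, -0.1857, 0.1282]
ee_rot: [[0.977, -0.215, 0.002], [-0.215, -0.977, -0.004], [0.003, 0.003, -1.0]]
contact_force: [-1.3, -6.5, 1.4]
gripper_width: 0.162
finger_force: 58.9
clock: 16.5
ee_pos: [0.4916, -0.1519, 0.1549]
ee_rot: [[0.977, -0.215, 0.003], [-0.215, -0.977, -0.004], [0.003, 0.003, -1.0]]
contact_force: [-0.7, -4.9, 4.5]
gripper_width: 0.164
finger_force: 59.1
grip in stand -93.9 -40.4 93.6017527704634
```

```bash
R='python3 -m pendant'
$R '[[[0,-8.1,-3.4,0,0,0,1],[0,-8.3,-2.6,0,0,0,1],[0,-8.5,-1.9,0,0,0,1],[0,-8.7,-1.1,0,0,0,1],[0,-7.7,-0.4,0,0,0,1]]]'
$R '[[[0,0,0,0,0,0,1],[0,0,0,0,0,0,1],[0,0,0,0,0,0,1]]]'
python3 - <<'E'
from h import *
o=arm.get_obs(); p0=o['ee_pos']; ex=np.array([.9767,-.2147]); ey=np.array([.2147,.9767]); c0=np.array([.592,-.1325])
g=p0-o['ee_rot'][:,2]*.0187; print('grip',((g[:2]-c0)@ex*1000).round(1),((g[:2]-c0)@ey*1000).round(1),g[2]*1000-80)
p,d=arm.grab_frame("scene"); pt,dt=arm.grab_frame("top")
for n,dd in(("scene",d),("top",dt)):
    C=cloud(n,dd).reshape(-1,3); q=np.c_[(C[:,:2]-c0)@ex,(C[:,:2]-c0)@ey,C[:,2]]*1000
    k=q[(abs(q[:,0])<45)&(abs(q[:,1])<56)&(q[:,2]>120)&(q[:,2]<140)&(abs(q[:,0])>25)]; print(n,'stage z',len(k),np.median(k[:,2]))
    for lo in range(90,180,15):
        k=q[(q[:,0]<-46)&(q[:,0]>-72)&(abs(q[:,1])<25)&(q[:,2]>lo)&(q[:,2]<lo+15)]
        if len(k): print(' arm',lo,len(k),'y',np.percentile(k[:,1],[3,50,97]).round(1),'x',np.median(k[:,0]).round(1))
cv2.imwrite("pics/e.png",cv2.resize(p[130:310,160:340],None,fx=3.3,fy=3.3,interpolation=cv2.INTER_CUBIC))
E
```

```text
clock: 17.0
ee_pos: [0.501, -0.1104, 0.1642]
ee_rot: [[0.977, -0.215, 0.004], [-0.215, -0.977, -0.002], [0.004, 0.001, -1.0]]
contact_force: [-0.6, -1.7, 3.6]
gripper_width: 0.163
finger_force: 59.1
clock: 17.3
ee_pos: [0.5009, -0.1106, 0.1641]
ee_rot: [[0.977, -0.215, 0.004], [-0.215, -0.977, -0.002], [0.004, 0.001, -1.0]]
contact_force: [0.4, -2.6, 6.6]
gripper_width: 0.164
finger_force: 59.4
grip -93.7 1.8 102.81989359977214
scene stage z 823 132.32069038897504
 arm 120 9 y [-5.2 -4.5 -3.4] x -54.6
 arm 135 30 y [-5.3 -0.9  5.7] x -54.6
 arm 150 46 y [-5.3 -1.4  6. ] x -54.0
 arm 165 45 y [-7.8 -0.7  5.4] x -53.7
top stage z 248 131.16871938341194
```

View pics/e.png

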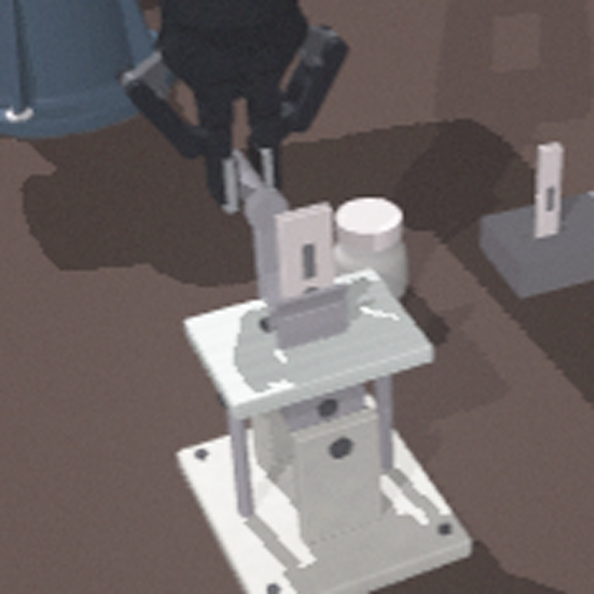

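The stage has risen 18.8 mm in the scene view and 19.0 mm in the top view, which matches full lift. The grip is now 98.4 mm in y from where it took the resting handle (98.5 expected), so the lever points straight up. The card is still upright in the clip and the handle is held, so I'll hand in.

```bash
python3 -c "
from cell import arm
print(arm.sign_off())"
```

```text
the job is handed in; nothing more can be done
None
```

The job is handed in at about 17 s: the cassette is upright and seated in the sprung clip, and the gripper is holding the cam lever straight up with the stage at full lift (about 18.8 mm measured).

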